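# Lock the medicine box with its pin

## Task

Slide the lid of the wooden medicine box fully shut so that the hole in its brass tongue lines up with the holes of the dark steel lock bracket, then take the pin with the red grip out of its stand and drop it down through all three holes until its flange sits on the bracket. Let go of everything, and leave the blue pin in its stand and the mug and salt shaker where they are.

Things in the scene. Friction and masses are not known exactly. Their poses are not given: they have to be found in the camera images.
- lid (a joint): how far the sliding lid of the medicine box is open, in m: 0 = fully shut against its stop (holes in line), starts between 0.04 and 0.065. About 2 to 3 N moves it and it stays where it is left. It shuts along the +x axis of lock_hole.
- lid_handle (a point): top middle of the black bar handle on the lid; the bar is 14 mm thick along the sliding direction (x axis of this point), 60 mm long across it (y axis), 36 mm tall; z up. The point is 116 mm above the worktop and moves with the lid. Pinch the bar from above or push it. The light wood box is fixed to the worktop, 160 mm long (x), 140 wide (y), 84 high.
- lock_hole (a point): centre of the hole in the upper dark steel lug, at its top face, 102 mm above the worktop; z up, x = direction in which the lid shuts, 152 mm from the handle when shut. Three 10 mm plates with 30 mm holes: upper lug (top at 102 mm), the lid's brass tongue (top at 80, in line when the lid is shut), lower lug (top at 62); free space below. Lugs are 60 mm along x by 76 along y.
- red_pin: the lock pin, upright in a dark wooden block (66 x 66 x 88 mm, fixed, 24 mm hole): red round grip 26 mm in diameter, 40 mm tall, over a steel flange 44 mm across and 6 mm thick; below it a steel shaft 14 mm in diameter, 76 mm long, with tapered nose. Origin on the axis at the flange's underside (at first 88 mm up); z up; the grip spans 6 to 46 mm above it. About 0.1 kg.
- blue_pin: a pin with a blue grip, otherwise the same from above, but its shaft is only 30 mm long: not for this box. It stands in an identical block; which block is on the left and which on the right varies. Origin and axes as for the red pin. Leave it.
- mug_counter: white patterned mug, about 92 x 127 x 95 mm, behind the box; origin at the centre of its underside. Leave it.
- salt: glass salt shaker with a grey cap, 44 mm in diameter, 90 mm tall, behind the box; origin at the centre of its underside. Leave it.
Things that resemble listed ones, but are neither listed nor needed, are in the scene too. Leave any orange look-alike of the red_pin alone.

How it is judged:
By the outcome, as a careful person would: the job done as asked, in the order asked, and still so for the second after the job is handed in, with the robot touching nothing.
It also fails if it takes over 50 s, if anything falls off the work surface, if the arm or the gripper's body presses on something with over 40 N, if the wrist force passes 120 N, or if a joint passes its speed limit or range.

## Robot

A 6-joint arm with a two-finger parallel gripper is mounted at the origin on a cart in front of the work surface, level with it; the furniture and walls round the work are solid. World frame = base frame: x ahead of the robot, y to its left, z up, the work surface at z = 0. Lengths are in mm, angles in rad, forces in N, time in s.
With the tool pointing down it reaches from about 350 to 875 mm from the base axis. Payload 4.2 kg.
Tool frame: the origin (TCP) lies on the mounting face of the last link; the fingertips stand 173 mm ahead of it and the grasp point (between the pads) lies grip_point_offset ahead of it (grip_point_offset is the distance from the TCP to the grasp point, in mm); z points along the fingers, y is the line along which they close (so a half turn about z gives the same grasp; the last joint's range is limited). The gripper opens to 85 mm and grips with 20 to 120 N. Pads are 22 mm wide; open, the fingers measure 114 mm over their backs; the gripper's body (76 mm by 85 mm) begins 54 mm behind the grasp point. The pads swing forward as they close: fully open they stand 13 mm farther back than shut.
Start: joints at [-0.996, 0.385, 0.008, 0, -1.194, -0.259], TCP at [194.126, -594.066, 404.712] pointing down, gripper open.
Joint ranges: [-3.14, 3.14], [-1.21, 2.06], [-1.07, 1.41], [-3.16, 2.05], [-2.99, -0.16], [-3.1, 3.1]. Speed limits (rad/s): [2.79, 2.79, 3.14, 3.14, 3.14, 3.14].

## Interface

Orientations are given as a unit quaternion [x, y, z, w].
In Python, from bench import read_state, get_image, job_done, recognise, place_of, grip_point_offset gives the robot as it stands. The module is installed in compiled form; this text tells all that it offers.
- The arm moves only by the tool carry_out, never from a script. Its arguments are lists of equal length, an entry for each row: "slide": the shift along the tool's x, y, z in m, a list of three; "roll": the turn about the tool's z in degrees; "claw": the finger opening in m, from 0 to 0.0854. A call has 1 to 8 rows; each row is the pose to reach, as a shift and turn from the pose commanded when the call began, along the tool's axes at that moment; what a row does not reach only later rows make up. A row lasts 1/8 s, in which the tool goes at most 62.5 mm and 10.7 degrees, less where a joint would pass 70% of its speed; a pose out of reach is approached as far as the arm can. A call with a gripper value outside its range is refused whole. The fingers move at their own pace and stop on an object; the grip force is fixed at half the most. Time passes only in rows, so rows that repeat a pose let the fingers close. It gives the time, the measured TCP pose, the force, the opening and the grip force at its end, in the units of the state.
- read_state(): the state, without advancing time (a new reading comes with each control period).
- get_image(name): name is "side" or "top"; returns a dict with "img" (384x512x3 uint8, red, green, blue), "z_map" (384x512 float32, mm along the optical axis (not along the pixel's ray), 0 where there is no reading), "mtx" (3x3 intrinsics, pixels), "k1" (the pictures are not rectified: a ray, as slopes to the right and down, at radius r is drawn at 1 + k1 r^2 times it, then the intrinsics apply), "world_from_camera" (4x4, takes a point from camera to world coordinates). Camera axes: x right, y up, looking along -z (the intrinsics and any distortion apply to the point x, -y, -z); pixel columns grow to the right and rows downward; lengths in mm; the calibration is good to about 2 mm. A picture is of the moment at which its call begins.
- job_done(): hands the job in; it is judged then, once.
Trained networks look in a picture, given as the dict that the camera call returned (one of the last four; its "shot" number tells which), for a name from the list of things; names that differ only in an ending like _2 or _b are one class to them, and where a whole thing is asked for, a point or a joint stands for the part that bears it (a point fixed in the world has none). Each returns a list of dicts, best first, with "conf" (0 to 1); they miss things now and then, are a little off and sometimes report something else, mostly with a low value. They report only what shows in the picture. A call takes as long as a camera call. They do not tell look-alikes from the thing itself.
- recognise(picture, thing): "at" ([column, row] in pixels, amid what is visible of it).
- place_of(picture, thing): "at" ([column, row] in pixels: a listed point, or the origin of a listed thing).
The state is a dict: "clock": time; "joints": joint angles; "joint_vel": joint speeds; "joint_efforts": joint torques, N m; "position": TCP position; "ee_rot": TCP orientation; "contact_force": force on the tool from outside, world axes, zero at the start; "wrist_torque": the same for the moment, N m; "gripper_width": finger opening in mm; "grasp_force": force on a finger pad.
Only numpy, scipy, OpenCV 4.12 (cv2) and the standard library are available. Lean on these libraries where they do the work, as an engineer would, in place of code of your own. Each camera call takes 0.05 s, during which the arm holds its last target. There are 200 camera calls.

## Working session

There is one attempt and no reset: what is moved stays moved. The work goes in short steps, Python scripts to look and compute and a tool call to move; the robot and the scene stay as the last step left them, time stands still between calls to the robot, and variables do not carry over. Pictures are saved under pics/ and viewed, at most 10 in all, crops included, and the job is handed in when it is done.

Besides the shell and the picture viewer there is one more tool, called as name(argument=value, ...), one argument or row to a line, values as JSON. carry_out: Moves the arm, as the interface text tells. Its arguments: {"type":"object","properties":{"slide":{"type":"array"},"roll":{"type":"array"},"claw":{"type":"array"}},"required":["slide","roll","claw"]}

```bash
mkdir -p pics; cat > h.py <<'E'
import numpy as np, cv2
from bench import *
from scipy.spatial.transform import Rotation as R
def ray(p,uv):
    K=np.array(p["mtx"]);k=p["k1"]
    d=np.array([(uv[0]-K[0,2])/K[0,0],(uv[1]-K[1,2])/K[1,1]]);s=d.copy()
    for _ in range(20): s=d/(1+k*(s@s))
    T=np.array(p["world_from_camera"]); return T[:3,3],T[:3,:3]@np.array([s[0],-s[1],-1.])
def atz(p,uv,z):
    o,d=ray(p,uv); return o+d*(z-o[2])/d[2]
def bydepth(p,uv):
    o,d=ray(p,uv); u,v=int(round(uv[0])),int(round(uv[1])); return o+d*float(p["z_map"][v,u])
def save(p,n,crop=None,s=1):
    im=cv2.cvtColor(p["img"],cv2.COLOR_RGB2BGR)
    if crop: im=im[crop[1]:crop[3],crop[0]:crop[2]]
    cv2.imwrite(f"pics/{n}.png",cv2.resize(im,None,fx=s,fy=s,interpolation=cv2.INTER_CUBIC))
def totool(dw):
    return R.from_quat(read_state()["ee_rot"]).inv().apply(dw)
E
python3 - <<'E'
from h import *
np.set_printoptions(precision=1,suppress=True)
s=read_state();print(s["position"],s["ee_rot"],grip_point_offset,s["clock"],s["gripper_width"])
print(R.from_quat(s["ee_rot"]).as_matrix())
Z=dict(lid_handle=116,lock_hole=102,red_pin=88,blue_pin=88,mug_counter=0,salt=0)
for c in("top","side"):
    p=get_image(c);save(p,c+"0",s=1.5)
    print(c,np.array(p["world_from_camera"])[:3,3])
    for n,z in Z.items():
        for r in place_of(p,n)[:4]: print(n,round(r["conf"],2),np.array(r["at"]),atz(p,r["at"],z))
E
```

```text
[ 194.1 -593.9  403.6] [-0.2  1.   0.  -0. ] 154.70000000000002 0.0 85.49948131071798
[[-1.  -0.3 -0. ]
 [-0.3  1.   0. ]
 [ 0.   0.  -1. ]]
top [ 393.    -0.3 1532.8]
lid_handle 0.58 [234.6 183.7] [505.2 112.9 116. ]
lock_hole 0.85 [301.1 194.3] [ 477.2 -103.1  102. ]
red_pin 0.69 [197.1 195.8] [464.4 237.8  88. ]
red_pin 0.61 [177.  255.3] [266.9 298.   88. ]
red_pin 0.51 [161.5 218.7] [385.5 353.9  88. ]
red_pin 0.46 [190.7 224.8] [368.4 255.7  88. ]
blue_pin 0.41 [361.7 204.1] [ 450.7 -304.6   88. ]
mug_counter 0.93 [270.5 140. ] [671.5   0.8   0. ]
salt 0.43 [316.8 151.3] [ 635.6 -162.6    0. ]
side [-419.   -16.2  595.2]
lid_handle 0.96 [212.2 178.8] [523.8 107.1 116. ]
lock_hole 0.7 [286.4 192.9] [475.8 -96.9 102. ]
red_pin 0.91 [119.2 243.3] [253.1 288.1  88. ]
red_pin 0.78 [115.1 213.9] [374.9 338.6  88. ]
red_pin 0.64 [159.1 201.4] [441.6 240.8  88. ]
red_pin 0.61 [146.5 214.6] [375.2 257.4  88. ]
blue_pin 0.69 [362.7 202.6] [ 455.7 -299.6   88. ]
salt 0.59 [301.1 194.2] [ 654.  -160.4    0. ]
```

View pics/top0.png

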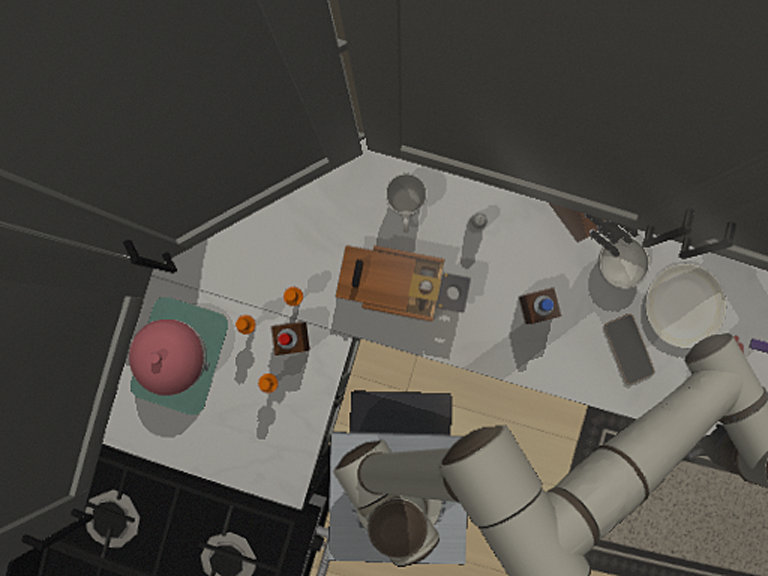

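View pics/side0.png

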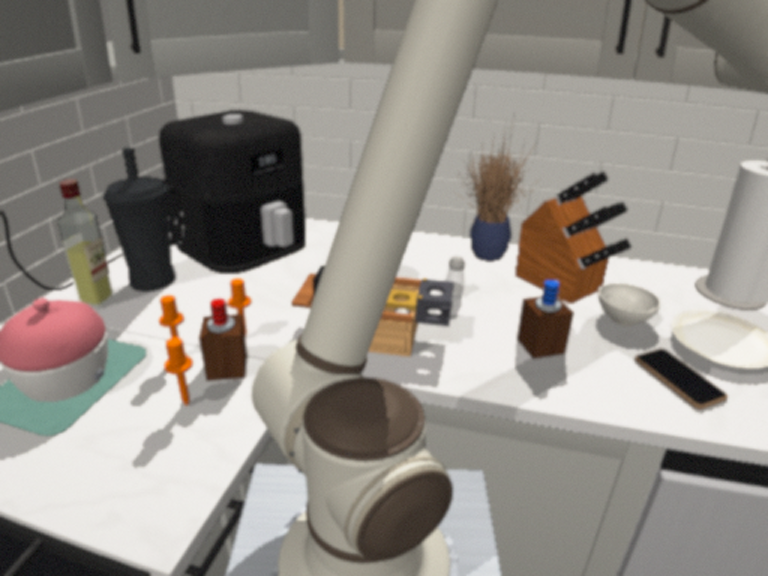

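The top picture shows the box with its black handle at (238,182) and the dark lug hole at (302,195), in full-image pixels. There are four pin candidates. Those at (197,196), (161,219) and (177,255) are orange and stand without a block. The one at (191,225) is red and stands in a dark wooden block, so it fits the description. The blue pin is at (362,204). Next I'll refine the positions and confirm in a crop.

```bash
python3 - <<'E'
from h import *
np.set_printoptions(precision=1,suppress=True)
p=get_image("top")
save(p,"crop1",(150,150,350,280),4)
def cloud(x0,y0,x1,y1):
    v,u=np.mgrid[y0:y1,x0:x1]; v=v.ravel();u=u.ravel()
    P=np.array([bydepth(p,(a,b)) for a,b in zip(u,v)]); return P,p["img"][v,u].astype(int),np.c_[u,v]
def rep(n,P,m):
    Q=P[m]; r=cv2.minAreaRect(Q[:,:2].astype(np.float32)); print(n,m.sum(),"mean",Q.mean(0),"rect",np.array(r[0]),np.array(r[1]),r[2])
P,C,U=cloud(180,212,205,240)
rep("redgrip",P,(C[:,0]>110)&(C[:,1]<60)&(P[:,2]>120))
rep("block",P,(P[:,2]>75)&(P[:,2]<100))
P,C,U=cloud(225,165,250,200)
rep("handle",P,(C.max(1)<60)&(P[:,2]>105)&(P[:,2]<130))
P,C,U=cloud(285,178,320,212)
rep("lug",P,(P[:,2]>95)&(P[:,2]<110))
rep("tongue",P,(P[:,2]>72)&(P[:,2]<88)&(C[:,0]-C[:,2]>50))
P,C,U=cloud(222,160,300,215)
rep("box",P,(P[:,2]>65)&(P[:,2]<95))
# tall things map
P,C,U=cloud(140,130,400,260)
h=P[P[:,2]>150]; print("tall",len(h)); 
for q in h[::max(1,len(h)//12)]: print(q)
E
```

```text
redgrip 44 mean [366.8 253.6 133.3] rect [366.7 253. ] [20.7 20.4] 43.353485107421875
block 347 mean [367.  252.6  88.2] rect [366.9 254.8] [66.3 68.6] 9.309320449829102
handle 77 mean [512.5 102.9 114.6] rect [512.4 102.9] [13.9 56.4] 82.36419677734375
lug 356 mean [ 477.4 -107.1  101.5] rect [ 477.8 -107.1] [60.  76.2] 80.21959686279297
tongue 92 mean [482.  -64.8  78.8] rect [472.2 -64.8] [99.8 26.5] 0.9230586290359497
box 2214 mean [503.   39.4  79.4] rect [500.4  24.4] [241.6 140.4] 80.28946685791016
tall 1288
[573.9 276.9 625.7]
[578.1 272.8 594.6]
[585.3 260.5 547.8]
[590.3 231.1 512.8]
[ 603.3 -252.2  495.3]
[573.7 280.3 558.7]
[ 599.3 -265.8  480.2]
[578.8 251.4 495.5]
[574.2 256.6 493.1]
[562.6 289.3 515.3]
[ 393.    -0.3 1532.8]
[542.3 313.2 488.1]
[ 393.    -0.3 1532.8]
```

View pics/crop1.png

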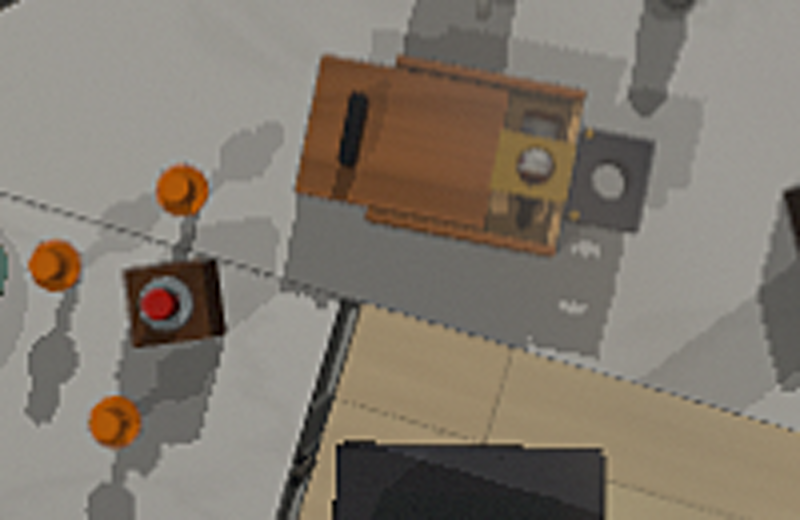

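The crop confirms the pin: red grip in the dark block at crop (160,303). The orange ones at (182,190), (55,265) and (115,422) stay untouched. The lug hole is at about (477.6,-107) and the handle at (512.5,103), so the lid is about 61 mm open and shuts along (-0.168,-0.986).

```bash
cat >> h.py <<'E'
def plan(x,y,z,yang=None):
    "tool shift (m) to bring the TCP to x,y,z; roll (deg) to set tool y along world angle yang mod 180"
    s=read_state();M=R.from_quat(s["ee_rot"]).as_matrix()
    d=M.T@(np.array([x,y,z])-s["position"])/1000
    a=np.degrees(np.arctan2(M[1,1],M[0,1])); r=None
    if yang is not None: r=-((yang-a+90)%180-90)
    print("shift",np.round(d,4),"yang",round(a,2),"roll",r and round(r,2),"u_tool",np.round(M.T@[-.168,-.986,0],3),"upz",np.round(M.T@[0,0,1],4),"j",np.round(s["joints"],2),"F",np.round(s["contact_force"],1),"w",round(s["gripper_width"],1),"pos",np.round(s["position"],1),s["clock"])
E
python3 -c "
from h import *
plan(512.5,103,360,80.3)"
```

```text
shift [-0.5191  0.5637  0.0447] yang 108.09 roll 27.79 u_tool [ 0.466 -0.885  0.   ] upz [-0. -0. -1.] j [-1.    0.38  0.01 -0.   -1.19 -0.26] F [-0.4 -0.3 -0.9] w 85.4 pos [ 194.1 -594.1  404.7] 0.75
```

carry_out(
  slide=[
    [-0.035,0.038,0],
    [-0.075,0.081,0],
    [-0.115,0.125,0],
    [-0.155,0.168,0],
    [-0.195,0.212,0],
    [-0.235,0.255,0],
    [-0.275,0.299,0],
    [-0.315,0.342,0],
  ],
  roll=[3,7,10,14,18,22,25,27.8],
  claw=[0.05,0.05,0.05,0.05,0.05,0.05,0.05,0.05],
)

```text
clock: 1.75
position: [387.6, -169.3, 405.3]
ee_rot: [0.085, 0.996, -0.0, 0.001]
contact_force: [0.1, -1.3, 0.5]
gripper_width: 50.4
grasp_force: 0.0
```

```bash
python3 -c "
from h import *
plan(512.5,103,330,80.3)"
```

```text
shift [-0.0766  0.2896  0.0754] yang 80.21 roll -0.09 u_tool [-0.002 -1.    -0.   ] upz [-1.6e-03  1.0e-04 -1.0e+00] j [-0.02  0.03 -0.45  0.   -1.09 -1.72] F [ 0.1 -1.3  0.5] w 50.4 pos [ 387.6 -169.3  405.3] 1.75
```

carry_out(
  slide=[
    [-0.01,0.04,0.005],
    [-0.025,0.09,0.02],
    [-0.038,0.145,0.035],
    [-0.052,0.197,0.05],
    [-0.065,0.245,0.065],
    [-0.076,0.28,0.075],
    [-0.077,0.29,0.075],
    [-0.077,0.29,0.075],
  ],
  roll=[0,0,0,0,0,0,0,0],
  claw=[0.05,0.05,0.05,0.05,0.05,0.05,0.05,0.05],
)

```text
clock: 2.75
position: [512.1, 101.9, 329.8]
ee_rot: [0.084, 0.996, -0.0, -0.0]
contact_force: [0.8, -1.4, -0.1]
gripper_width: 49.8
grasp_force: 0.0
```

```bash
python3 -c "
from h import *
plan(512.5,103,261,80.3)"
```

```text
shift [-0.0003  0.0012  0.0688] yang 80.34 roll 0.04 u_tool [ 0. -1.  0.] upz [ 1.e-04 -1.e-04 -1.e+00] j [ 0.51  0.28 -0.35  0.   -0.94 -2.25] F [ 0.8 -1.4 -0.1] w 49.8 pos [512.1 101.9 329.8] 2.75
```

carry_out(
  slide=[
    [0,0.001,0.03],
    [0,0.001,0.055],
    [0,0.001,0.068],
    [0,0.001,0.068],
    [0,0.001,0.068],
    [0,0.001,0.068],
    [0,0.001,0.068],
    [0,0.001,0.068],
  ],
  roll=[0,0,0,0,0,0,0,0],
  claw=[0.05,0.05,0.05,0.05,0.03,0.01,0.005,0.005],
)

```text
clock: 3.75
position: [512.6, 102.8, 262.9]
ee_rot: [0.084, 0.996, 0.0, 0.001]
contact_force: [-2.0, -1.1, 6.2]
gripper_width: 13.4
grasp_force: 61.0
```

carry_out(
  slide=[
    [0,-0.008,0],
    [0,-0.016,0],
    [0,-0.024,0],
    [0,-0.032,0],
    [0,-0.04,0],
    [0,-0.047,0],
    [0,-0.053,0],
    [0,-0.056,0],
  ],
  roll=[0,0,0,0,0,0,0,0],
  claw=[0.005,0.005,0.005,0.005,0.005,0.005,0.005,0.005],
)

```text
clock: 4.75
position: [503.2, 47.9, 262.9]
ee_rot: [0.084, 0.996, 0.001, 0.001]
contact_force: [-1.6, 2.2, 6.0]
gripper_width: 12.6
grasp_force: 61.0
```

carry_out(
  slide=[
    [0,-0.001,0],
    [0,-0.002,0],
    [0,-0.003,0],
    [0,-0.003,0],
  ],
  roll=[0,0,0,0],
  claw=[0.005,0.005,0.005,0.005],
)

```text
clock: 5.25
position: [502.7, 45.0, 262.9]
ee_rot: [0.084, 0.996, 0.001, 0.001]
contact_force: [-1.7, 2.1, 5.1]
gripper_width: 13.0
grasp_force: 61.0
```

carry_out(
  slide=[
    [0,-0.001,0],
    [0,-0.002,0],
    [0,-0.003,0],
    [0,-0.003,0],
  ],
  roll=[0,0,0,0],
  claw=[0.005,0.005,0.005,0.005],
)

```text
clock: 5.75
position: [502.2, 42.1, 262.9]
ee_rot: [0.084, 0.996, 0.001, 0.001]
contact_force: [-1.6, 1.8, 6.1]
gripper_width: 13.4
grasp_force: 61.0
```

carry_out(
  slide=[
    [0,-0.001,0],
    [0,-0.002,0],
    [0,-0.002,0],
  ],
  roll=[0,0,0],
  claw=[0.005,0.005,0.005],
)

```text
clock: 6.12
position: [502.0, 40.9, 262.9]
ee_rot: [0.084, 0.996, 0.001, 0.001]
contact_force: [-3.0, 7.0, 6.5]
gripper_width: 12.6
grasp_force: 61.0
```

carry_out(
  slide=[
    [0,-0.001,0],
    [0,-0.002,0],
    [0,-0.002,0],
  ],
  roll=[0,0,0],
  claw=[0.005,0.005,0.005],
)

```text
clock: 6.5
position: [501.8, 40.4, 262.9]
ee_rot: [0.084, 0.996, 0.003, 0.002]
contact_force: [-4.1, 14.8, 6.5]
gripper_width: 13.2
grasp_force: 61.0
```

carry_out(
  slide=[
    [0,0.001,0],
    [0,0.002,0],
    [0,0.002,0],
    [0,0.002,0],
    [0,0.002,-0.03],
    [0,0.002,-0.07],
    [0,0.002,-0.1],
    [0,0.002,-0.1],
  ],
  roll=[0,0,0,0,0,0,0,0],
  claw=[0.005,0.05,0.05,0.05,0.05,0.05,0.05,0.05],
)

```text
clock: 7.5
position: [502.0, 39.4, 364.1]
ee_rot: [0.085, 0.996, 0.001, 0.003]
contact_force: [-0.1, 0.3, -0.1]
gripper_width: 50.4
grasp_force: 0.0
```

```bash
python3 - <<'E'
from h import *
plan(366.8,253.6,350,80.3)
p=get_image("top");save(p,"shut",(220,160,330,230),6)
E
```

```text
shift [0.1695 0.1882 0.0138] yang 80.28 roll -0.02 u_tool [-0.001 -1.    -0.003] upz [-0.005   0.0026 -1.    ] j [ 0.4   0.21 -0.35  0.   -1.   -2.14] F [-0.1  0.3 -0.1] w 50.4 pos [502.   39.4 364.1] 7.5
```

View pics/shut.png

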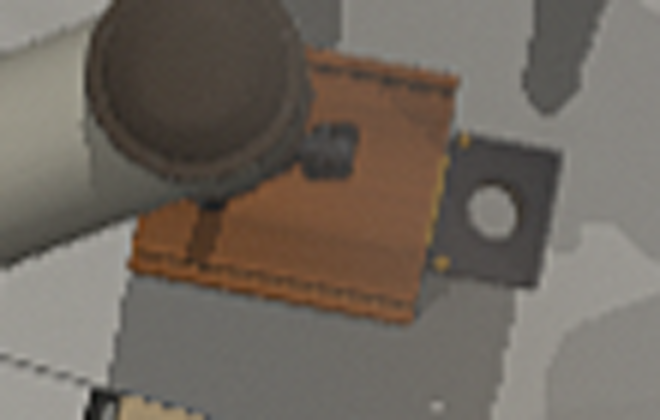

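The lid is shut, and the lug hole at crop (493,212), which is pixel (302.2,195.3), shows clear through to the worktop. Next is the red pin.

carry_out(
  slide=[
    [0.02,0.022,0],
    [0.05,0.055,0.003],
    [0.085,0.094,0.006],
    [0.12,0.133,0.01],
    [0.15,0.167,0.013],
    [0.168,0.187,0.014],
    [0.17,0.188,0.014],
    [0.17,0.188,0.014],
  ],
  roll=[0,0,0,0,0,0,0,0],
  claw=[0.05,0.05,0.05,0.05,0.05,0.05,0.05,0.05],
)

```text
clock: 8.55
position: [365.6, 253.1, 346.8]
ee_rot: [0.085, 0.996, -0.001, -0.001]
contact_force: [0.4, -0.9, -0.2]
gripper_width: 50.1
grasp_force: 0.0
```

```bash
python3 - <<'E'
from h import *
plan(366.8,253.6,273,80.3)
p=get_image("top");print(atz(p,(302.2,195.3),102),[ (r["conf"],atz(p,r["at"],102)) for r in place_of(p,"lock_hole")])
E
```

```text
shift [-0.0012  0.0008  0.0738] yang 80.29 roll -0.01 u_tool [-0.001 -1.     0.002] upz [ 0.0011 -0.002  -1.    ] j [ 0.97  0.13 -0.5  -0.   -0.94 -2.71] F [ 0.4 -0.9 -0.2] w 50.1 pos [365.6 253.1 346.8] 8.55
[ 474.05775017 -106.69794676  102.        ] [(0.7, array([ 474.29306708, -103.11708026,  102.        ]))]
```

carry_out(
  slide=[
    [-0.001,0.001,0.03],
    [-0.001,0.001,0.06],
    [-0.001,0.001,0.074],
    [-0.001,0.001,0.074],
    [-0.001,0.001,0.074],
    [-0.001,0.001,0.074],
    [-0.001,0.001,0.074],
    [-0.001,0.001,0.074],
  ],
  roll=[0,0,0,0,0,0,0,0],
  claw=[0.05,0.05,0.05,0.05,0.035,0.02,0.015,0.015],
)

```text
clock: 9.65
position: [367.1, 254.5, 274.7]
ee_rot: [0.084, 0.996, 0.0, 0.001]
contact_force: [0.9, -3.0, 6.9]
gripper_width: 24.3
grasp_force: 58.9
```

carry_out(
  slide=[
    [0,0,-0.015],
    [0,0,-0.035],
    [0,0,-0.06],
    [0,0,-0.09],
    [0,0,-0.12],
    [0,0,-0.138],
    [0,0,-0.14],
    [0,0,-0.14],
  ],
  roll=[0,0,0,0,0,0,0,0],
  claw=[0.015,0.015,0.015,0.015,0.015,0.015,0.015,0.015],
)

```text
clock: 10.65
position: [366.4, 254.2, 412.7]
ee_rot: [0.085, 0.996, -0.0, -0.001]
contact_force: [-0.5, -0.4, -2.2]
gripper_width: 24.5
grasp_force: 58.9
```

```bash
python3 - <<'E'
from h import *
p=get_image("side");save(p,"lift",(90,80,330,240),3.3)
plan(476.5,-107.8,413,80.3)
E
```

```text
shift [-1.695e-01 -3.382e-01 -2.000e-04] yang 80.28 roll -0.02 u_tool [-0.001 -1.     0.002] upz [ 0.0015 -0.0016 -1.    ] j [ 0.97  0.07 -0.39 -0.   -1.11 -2.71] F [ 0.   0.4 -2.2] w 24.7 pos [366.5 254.2 412.5] 10.7
```

View pics/lift.png

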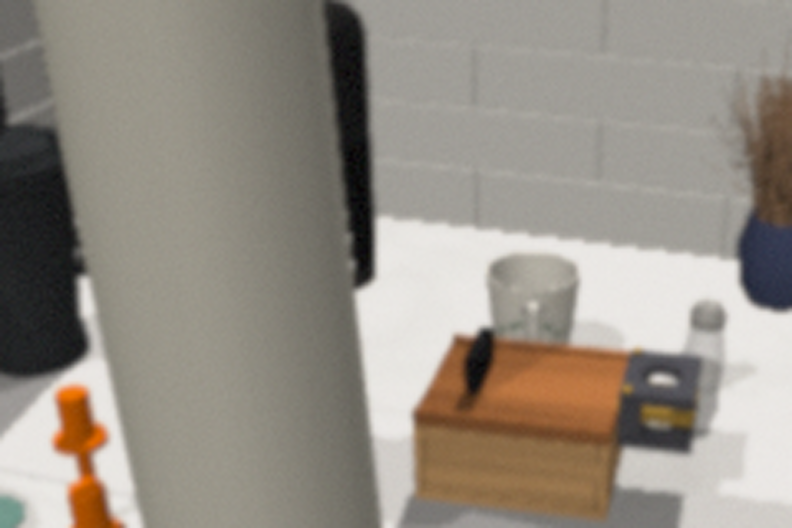

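The arm hides the pin, but the width of 24.5 mm shows it is held. The lid is shut and the tongue sits between the lugs at crop (665,410). Next I'll carry the pin over the hole.

carry_out(
  slide=[
    [-0.015,-0.03,0],
    [-0.035,-0.07,0],
    [-0.06,-0.12,0],
    [-0.085,-0.17,0],
    [-0.11,-0.22,0],
    [-0.135,-0.27,0],
    [-0.157,-0.314,0],
    [-0.167,-0.334,0],
  ],
  roll=[0,0,0,0,0,0,0,0],
  claw=[0.015,0.015,0.015,0.015,0.015,0.015,0.015,0.015],
)

```text
clock: 11.7
position: [475.3, -105.2, 412.1]
ee_rot: [0.086, 0.996, -0.0, -0.001]
contact_force: [-0.7, 0.3, -0.9]
gripper_width: 24.3
grasp_force: 59.2
```

carry_out(
  slide=[
    [-0.002,-0.004,0.01],
    [-0.0025,-0.004,0.02],
    [-0.0025,-0.004,0.02],
    [-0.0025,-0.004,0.02],
  ],
  roll=[0,0,0,0],
  claw=[0.015,0.015,0.015,0.015],
)

```text
clock: 12.2
position: [476.9, -106.6, 393.8]
ee_rot: [0.084, 0.996, -0.0, 0.0]
contact_force: [-0.2, -0.9, -1.4]
gripper_width: 25.0
grasp_force: 59.2
```

```bash
python3 - <<'E'
from h import *
p=get_image("side");save(p,"over",(230,120,350,220),5)
plan(476.5,-107.8,275,80.3)
for n in("red_pin","lock_hole"): print(n,[(round(r["conf"],2),r["at"],atz(p,r["at"],208 if n=="red_pin" else 102)) for r in place_of(p,n)[:3]])
E
```

```text
shift [ 0.0003 -0.0012  0.1191] yang 80.38 roll 0.08 u_tool [ 0.001 -1.    -0.   ] upz [-8.e-04  1.e-04 -1.e+00] j [ 0.11  0.16 -0.33  0.   -1.08 -1.85] F [ 0.1 -0.  -1.7] w 24.6 pos [ 476.9 -106.7  394.1] 12.25
red_pin [(0.77, [117.8, 246.8], array([ 84.24478225, 215.37269556, 208.        ])), (0.62, [292.9, 155.4], array([ 483.11134338, -108.30444973,  208.        ])), (0.6, [111.7, 210.6], array([198.74065006, 265.48326134, 208.        ]))]
lock_hole [(0.88, [287.0, 192.3], array([479.21076478, -98.70857183, 102.        ])), (0.25, [232.6, 180.7], array([541.63436158,  51.49571842, 102.        ]))]
```

View pics/over.png

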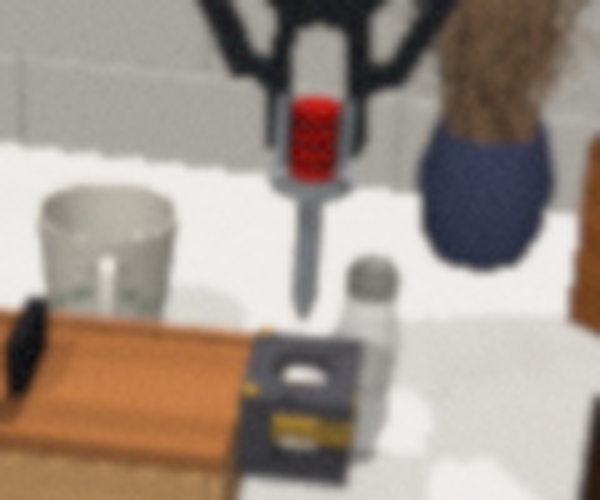

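The pin hangs upright, nose at crop (304,315), above the lug hole at crop (303,373). I'll compare both in world coordinates from the same view.

```bash
python3 - <<'E'
from h import *
np.set_printoptions(precision=1,suppress=True)
p=get_image("side")
f=lambda c:(230+c[0]/5-.4,120+c[1]/5-.4)
z0=read_state()["position"][2]-154.7-31.0   # flange underside
print(z0,"tip",atz(p,f((304,317)),z0-76),"hole",atz(p,f((303,373)),102))
im=p["img"].astype(int);zm=p["z_map"]
# lug top points
P=np.array([bydepth(p,(u,v)) for v in range(183,206) for u in range(276,306)])
m=(abs(P[:,2]-101)<3)&(abs(P[:,0]-477)<60)
print(m.sum(),np.array(cv2.minAreaRect(P[m][:,:2].astype(np.float32))[0]),np.array(cv2.minAreaRect(P[m][:,:2].astype(np.float32))[1]))
m=[(u,v) for v in range(158,183) for u in range(285,300) if abs(bydepth(p,(u,v))[:2]-[477,-107]).max()<30]
Q=np.array([bydepth(p,a) for a in m]);print("shaft",len(Q))
for z in(150,165,180,195):
    k=abs(Q[:,2]-z)<8
    if k.any(): print(z,Q[k].mean(0))
E
```

```text
208.45651264766616 tip [ 475.  -105.7  132.5] hole [ 469.  -106.6  102. ]
283 [ 475.6 -106.9] [60.2 81.3]
shaft 151
150 [ 471.3 -104.8  150. ]
165 [ 470.9 -105.1  165.5]
180 [ 471.7 -105.1  179.7]
195 [ 471.4 -104.6  193.6]
```

carry_out(
  slide=[
    [0,-0.0015,0.01],
    [0,-0.0015,0.022],
    [0,-0.0015,0.034],
    [0,-0.0015,0.046],
    [0,-0.0015,0.058],
    [0,-0.0015,0.07],
    [0,-0.0015,0.08],
    [0,-0.0015,0.08],
  ],
  roll=[0,0,0,0,0,0,0,0],
  claw=[0.015,0.015,0.015,0.015,0.015,0.015,0.015,0.015],
)

```text
clock: 13.4
position: [476.4, -108.8, 312.8]
ee_rot: [0.085, 0.996, -0.0, -0.001]
contact_force: [0.1, -0.7, -0.7]
gripper_width: 24.3
grasp_force: 59.2
```

carry_out(
  slide=[
    [0,0,0.008],
    [0,0,0.016],
    [0,0,0.022],
    [0,0,0.022],
  ],
  roll=[0,0,0,0],
  claw=[0.015,0.015,0.015,0.015],
)

```text
clock: 13.9
position: [476.5, -108.8, 291.1]
ee_rot: [0.085, 0.996, -0.0, -0.001]
contact_force: [-0.7, 0.4, -0.9]
gripper_width: 24.8
grasp_force: 59.2
```

carry_out(
  slide=[
    [0,0,0],
    [0,0,0],
    [0,0,0],
    [0,0,0],
    [0,0,-0.02],
    [0,0,-0.05],
    [0,0,-0.09],
    [0,0,-0.13],
  ],
  roll=[0,0,0,0,0,0,0,0],
  claw=[0.03,0.05,0.05,0.05,0.05,0.05,0.05,0.05],
)

```text
clock: 14.9
position: [476.4, -108.8, 423.0]
ee_rot: [0.085, 0.996, -0.0, -0.0]
contact_force: [0.7, -0.7, -0.0]
gripper_width: 49.9
grasp_force: 0.0
```

```bash
python3 - <<'E'
from h import *
np.set_printoptions(precision=1,suppress=True)
p=get_image("side");save(p,"done",(170,120,350,240),4)
P=np.array([bydepth(p,(u,v)) for v in range(165,206) for u in range(276,306)])
C=p["img"][165:206,276:306].reshape(-1,3).astype(int);m=(C[:,0]>100)&(C[:,1]<70)
print(m.sum(),P[m].mean(0),P[m][:,2].max(),P[m][:,2].min());plan(476,-108,420)
E
```

```text
106 [ 465.5 -106.1  131.3] 149.40560432640973 111.9189926723447
shift [0. 0. 0.] yang 80.37 roll None u_tool [ 0. -1. -0.] upz [-0.  0. -1.] j [ 0.1  0.1 -0.3  0.  -1.1 -1.9] F [ 1.5 -0.7  4.8] w 50.1 pos [ 477.6 -109.1  429.1] 14.95
```

View pics/done.png

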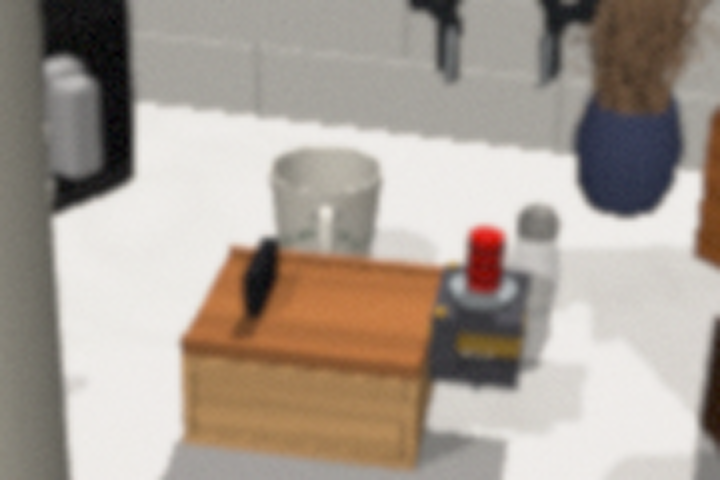

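The red grip stands at crop (486,260) with its flange at (484,290) seated on the lug. The depth readings match a flange at 102 mm, so the shaft passes all three holes. The mug and salt shaker have not moved. I'll let the arm settle and hand in.

carry_out(
  slide=[
    [0,0,0],
    [0,0,0],
    [0,0,0],
    [0,0,0],
  ],
  roll=[0,0,0,0],
  claw=[0.05,0.05,0.05,0.05],
)

```text
clock: 15.45
position: [476.6, -108.8, 420.9]
ee_rot: [0.085, 0.996, -0.0, -0.001]
contact_force: [-0.3, 0.2, 0.4]
gripper_width: 49.9
grasp_force: 0.0
```

```bash
python3 -c "
from bench import *
print(job_done())"
```

```text
the job is handed in; nothing more can be done
None
```

The lid is pushed shut against its stop, the red pin sits through all three holes with its flange on the bracket, and the gripper is open and clear; I handed the job in at about 15.5 s on the robot clock, and no verdict came back.

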